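# Seat the hub on its drive pins and close the strap clamp

## Robot

A 6-joint arm with a two-finger parallel gripper is mounted at the origin on a cart in front of the work surface, level with it; the furniture and walls round the work are solid. World frame = base frame: x ahead of the robot, y to its left, z up, the work surface at z = 0. Lengths are in mm, angles in degrees, forces in N, time in s.
With the tool pointing down it reaches from about 300 to 850 mm from the base axis. Payload 4.2 kg.
Tool frame: the origin (TCP) lies on the centre line of the jaws, within the pads' length; the fingertips stand 14 mm ahead of it and the grasp point (between the pads) lies 5 mm behind it; x points along the fingers, y is the direction in which the jaws open and shut, and the axes are right-handed (so a half turn about x gives the same grasp; the last joint's range is limited). The gripper opens to 91 mm and grips with 3 to 60 N. Pads are 32 mm wide; open, the fingers measure 118 mm over their backs; the gripper's body (76 mm by 178 mm) begins 60 mm behind the grasp point.
Start: joints at [74.656, 18.312, 89.639, -0, 72.044, -1.146], TCP at [141.032, 557.451, 227.976] pointing down, gripper open.
Joint ranges: [-177.97, 177.97], [-48.28, 115.42], [12.27, 149.76], [-77.06, 257.06], [2.81, 150.46], [-146.56, 146.56]. Speed limits (degrees/s): [147.25, 147.25, 180, 180, 180, 180].

## Interface

Orientations are given as [roll, pitch, yaw] about the fixed x, y, z axes, in that order (R = Rz(yaw) Ry(pitch) Rx(roll)).
In Python, from workcell import readout, optics, env gives the robot as it stands.
- The arm moves only by the shell command python3 -m creep 'ROWS' [OPENING] [FORCE]. ROWS is JSON, a list of rows, each an object with "translation": the shift along the world's x, y, z in cm, a list of three; "delta_rot": the turn, a rotation vector about the world's x, y, z in rad, a list of three. In form: [{"translation": [dx, dy, dz], "delta_rot": [rx, ry, rz]}, ...]. A call has 1 to 5 rows; each row shifts and turns the commanded pose from where the row before left it; what a row does not reach is not made up. A row lasts 1/12 s, in which the tool goes at most 41.7 mm and 7.16 degrees, less where a joint would pass 70% of its speed; a pose out of reach is approached as far as the arm can. A call with a gripper value outside its range is refused whole. OPENING is the gripper's target within -1 to 1 (fully open at 1, half-way at 0, shut at -1), set as the call begins (- or left out, the last holds). The fingers move at their own pace and stop on an object; FORCE is the grip in N (left out, the last holds). Time passes only in rows, so rows that do not move let the fingers close. It gives the time, the measured TCP pose, the force and the opening at its end, in the units of the state.
- readout.state(): the state, without advancing time (a new reading comes with each control period).
- optics.grab_frame(name): name is "scene" or "top"; returns (picture, depth): 384x512x3 uint8, red, green, blue; 384x512 float32, mm along the optical axis (not along the pixel's ray), 0 where there is no reading.
- optics.camera_params(name): a dict with "mtx" (3x3 intrinsics, pixels), "k1" (the pictures are not rectified: a ray, as slopes to the right and down, at radius r is drawn at 1 + k1 r^2 times it, then the intrinsics apply), "R" (3x3) and "t" (3): a world point X has camera coordinates R X + t. Camera axes: x right, y down, z forward; pixel columns grow to the right and rows downward; lengths in mm; the calibration is good to about 2 mm. A picture is of the moment at which its call begins. camera_params takes no time and is no camera call.
- env.job_done(): hands the job in, once; it reports no verdict.
The state is a dict: "time_s": time; "qpos": joint angles; "qvel": joint speeds; "effort": joint torques, N m; "ee_pos": TCP position; "ee_rot": TCP orientation; "force": force on the tool from outside, world axes, zero at the start; "torque": the same for the moment, N m; "gripper_width": finger opening in mm.
Only numpy, scipy, OpenCV 4.12 (cv2) and the standard library are available. Lean on these libraries where they do the work, as an engineer would, in place of code of your own. Each camera call takes 0.05 s, during which the arm holds its last target.

## Task

The steel hub in the fixture is not fully down: its foot is riding on the two drive pins hidden beneath it. Turn it by its square neck, with light downward pressure and without forcing it, until the slots drop over the pins, and press it fully home on the floor of the nest; only then swing the hinged strap clamp down until its pad rests on the hub, and let go. Leave the oil can, the tape roll and the screwdriver alone.

Things in the scene. Friction and masses are not known exactly. Their poses are not given: they have to be found in the camera images.
- hub: Loose steel hub, 74 mm tall, 0.36 kg, upright in the nest. Origin: centre of its underside, z up. From below: foot cut by a cross of two 12 mm wide, 11 mm deep slots along its x and y axes; 54 mm round flange (z 11 to 30 mm); square neck (to 68 mm); 26 mm boss (to 74 mm). Fits the pins in four positions 90 degrees apart, each within about 6 degrees. Starts 9 mm above the nest floor, on the pins.
- hub_neck (a point): Centre of the hub's square neck, 49 mm above its underside: 34 x 34 mm, 38 mm tall, flats square to the hub's x and y axes; grip it here from above.
- fixture: Fixture fixed on the bench: aluminium base plate, 12 mm thick; dark square nest block (84 x 84 mm, top at 34 mm) with an open round bore of 57 mm; two steel cheeks with the clamp's hinge. Origin: on the bore axis at the underside of the base plate (bench height); z up; the hinge lies towards +x.
- nest_floor (a point): Centre of the bore's solid floor, 12 mm above the fixture's origin; the fully seated hub's underside lies here. Two round drive pins (8 mm diameter, 9 mm tall, opposite each other at 18 mm radius) stand on it, hidden by the hub, at an unknown angle that is not measured: feel for it. They do not turn. At most a quarter turn of the hub, either way, finds them.
- plunger_top (a point): Built-in position of the tip of the friction-held knock-out plunger, 16 mm above the nest floor on the bore axis. Past the pin tops the hub drops 4 mm freely, meets it, and must be pressed the last 5 mm; it yields at about 9 N and stays down. On the solid floor the force rises steeply. Over 80 N of contact force on the hub while seating counts as forced.
- clamp (a joint): Hinge of the strap clamp, rad: 0 = closed, strap level and its pad resting on the fully seated hub; grows as the strap swings up and back; about 1.7 (upright, leaning slightly back) at the start, stop at 1.85. Stiff hinge (about 0.3 N m) that stays where it is left.
- clamp_hinge (a point): Fixed point on the clamp's hinge axis, midway between the cheeks, 95 mm from the bore axis along the fixture's +x, 105 mm above the bench. The axis is parallel to the fixture's y.
- clamp_tip (a point): Centre of the free end of the strap, 155 mm from the hinge axis. The strap is a flat steel bar, 24 mm wide and 14 mm thick, with a rubber pad under it 95 mm from the hinge. Its face turned away from the hub when open is the top when closed; push on that face near the tip to close it.
- oil_can: Bystander: oil can with a long thin spout, 62 x 83 x 176 mm; origin at the centre of its underside.
- tape_roll: Bystander: roll of tape lying flat, 68 mm diameter, 19 mm high; origin at the centre of its underside.
- screwdriver: Bystander: screwdriver lying on the bench, 215 mm long, 26 mm thick handle; origin at the underside of its middle.
There are look-alikes about, which are no part of the job. Leave any purple look-alike of the hub alone.

How it is judged:
By the outcome, as a careful person would: the job done as asked, in the order asked, and still so for the second after the job is handed in, with the robot touching nothing.
It also fails if it takes over 56 s, if anything falls off the work surface, if the arm or the gripper's body presses on something with over 40 N, if the wrist force passes 120 N, or if a joint passes its speed limit or range.

## Working session

There is one attempt and no reset: what is moved stays moved. The work goes in short steps, Python scripts to look and compute and a shell command to move; the robot and the scene stay as the last step left them, time stands still between calls to the robot, and variables do not carry over. Pictures are saved under pics/ and viewed, and the job is handed in when it is done.

```bash
ls; mkdir -p pics; python3 - <<'E'
from workcell import readout, optics, env
import cv2,numpy as np
print(readout.state())
for n in ("scene","top"):
    p,d=optics.grab_frame(n)
    cv2.imwrite(f"pics/{n}0.png",cv2.cvtColor(p,cv2.COLOR_RGB2BGR)); np.save(f"{n}0.npy",d)
    print(optics.camera_params(n))
E
```

```text
pics
{'time_s': 0.0, 'qpos': array([ 7.46552067e+01,  1.83515006e+01,  8.97054583e+01,  7.03683496e-04,
        7.20424329e+01, -1.14744882e+00]), 'qvel': array([-0.02648246,  0.02461376, -0.02289956,  0.00049882,  0.02119422,
        0.0120094 ]), 'effort': array([ 9.15142900e-04, -4.12461913e+01, -2.31974047e+01,  7.27576646e-02,
        4.56646609e-02, -1.37005045e-04]), 'ee_pos': array([140.91312853, 556.98557487, 227.12807554]), 'ee_rot': array([ -91.53311234,   89.90060587, -105.73067439]), 'force': array([ 0.1938268 , -0.45013995, -0.74376123]), 'torque': array([-0.03495205,  0.00434873, -0.03558079]), 'gripper_width': 91.5095129098573}
{'mtx': array([[447.29803531,   0.        , 254.60285129],
       [  0.        , 447.29803531, 201.73121276],
       [  0.        ,   0.        ,   1.        ]]), 'k1': -0.16856107209966903, 'R': array([[-0.91748516, -0.39770606, -0.00713266],
       [-0.28086349,  0.66042536, -0.69638642],
       [ 0.28166769, -0.6369209 , -0.71763157]]), 't': array([389.6941283 , 288.38615939, 775.371013  ])}
{'mtx': array([[475.71780347,   0.        , 254.50318684],
       [  0.        , 475.71780347, 188.64592725],
       [  0.        ,   0.        ,   1.        ]]), 'k1': -0.14672373796320945, 'R': array([[-0.01973987, -0.99980181, -0.0025856 ],
       [-0.98254627,  0.01987749, -0.18495329],
       [ 0.18496802, -0.00111049, -0.98274391]]), 't': array([-120.80936676,  490.08246592, 1054.73805436])}
```

View pics/scene0.png

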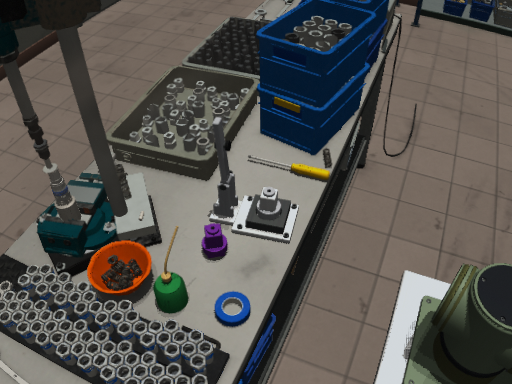

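View pics/top0.png

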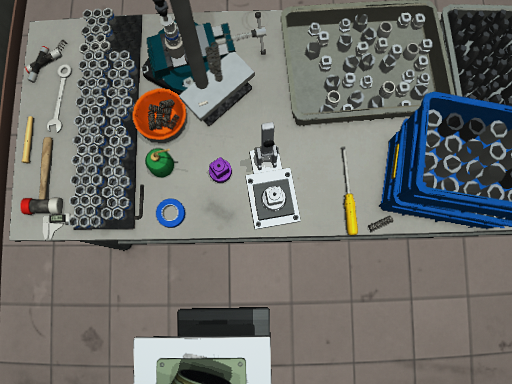

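The fixture sits at about (273,198) in top, with the strap upright at (267,140). The purple look-alike is at (220,170), the oil can at (160,162), the tape at (170,212) and the screwdriver at (348,200). Next I'll enlarge these areas.

```bash
cat > h.py <<'E'
from workcell import readout, optics, env
import cv2,numpy as np
def und(n,u,v):
    c=optics.camera_params(n);K=c['mtx'];D=np.array([c['k1'],0,0,0,0.])
    return cv2.undistortPoints(np.array([[[u,v]]],float),K,D,None,None,None)[0,0] if 0 else cv2.undistortPoints(np.array([[[u,v]]],float),K,D)[0,0]
def atz(n,u,v,z):
    c=optics.camera_params(n);x,y=und(n,u,v);R=c['R'];C=-R.T@c['t'];d=R.T@np.array([x,y,1]);s=(z-C[2])/d[2];return C+s*d
def atd(n,u,v,d):
    c=optics.camera_params(n);x,y=und(n,u,v);return c['R'].T@(np.array([x,y,1])*d-c['t'])
def proj(n,X):
    c=optics.camera_params(n);p=cv2.projectPoints(np.array([X],float).reshape(-1,1,3),cv2.Rodrigues(c['R'])[0],c['t'],c['mtx'],np.array([c['k1'],0,0,0,0.]))[0];return p[:,0]
def crop(src,box,k,out):
    x0,y0,x1,y1=box;im=cv2.imread(src)[y0:y1,x0:x1];cv2.imwrite(out,cv2.resize(im,None,fx=k,fy=k,interpolation=cv2.INTER_CUBIC))
def grab(n,name):
    p,d=optics.grab_frame(n);cv2.imwrite(f"pics/{name}.png",cv2.cvtColor(p,cv2.COLOR_RGB2BGR));np.save(f"{name}.npy",d);return p,d
E
python3 - <<'E'
from h import *
crop("pics/top0.png",(240,115,310,235),5,"pics/t0c.png")
crop("pics/scene0.png",(200,110,305,245),5 if 0 else 4.4,"pics/s0c.png")
crop("pics/top0.png",(130,110,400,250),2.9,"pics/t0d.png")
E
```

```text
(no output)
```

View pics/t0c.png

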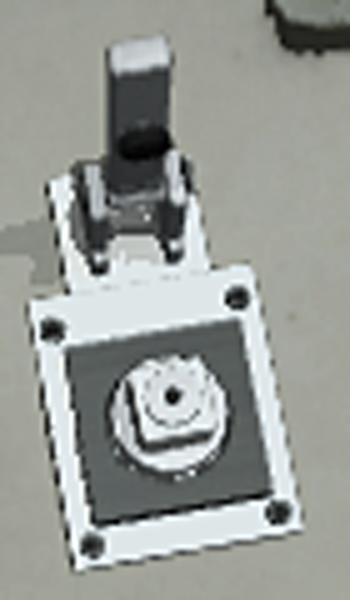

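View pics/s0c.png

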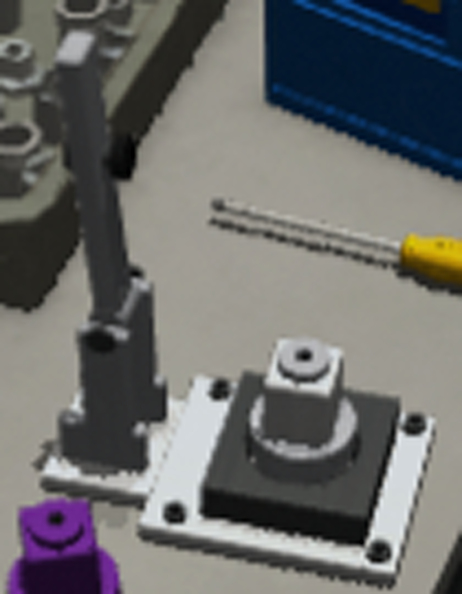

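```bash
python3 - <<'E'
from h import *
def T(x,y):return 240+(x+.5)/5-.5,115+(y+.5)/5-.5
def S(x,y):return 200+(x+.5)/4.4-.5,110+(y+.5)/4.4-.5
print("boss",atz("top",*T(173,397),95),atz("scene",*S(304,357),95))
nt=[atz("top",*T(*p),34) for p in [(67,348),(243,322),(272,495),(95,523)]]
print("nest top",np.round(nt,1),np.mean(nt,0))
for i in range(4):
    d=nt[(i+1)%4]-nt[i];print(np.linalg.norm(d),np.degrees(np.arctan2(d[1],d[0])))
pl=[atz("top",*T(*p),12) for p in [(53,328),(237,297),(279,512),(92,544)]]
print("bolts",np.round(pl,1),np.mean(pl,0))
for i in range(4):
    d=pl[(i+1)%4]-pl[i];print(np.linalg.norm(d),np.degrees(np.arctan2(d[1],d[0])))
sb=[atz("scene",*S(*p),12) for p in [(221,388),(414,423),(380,550),(175,511)]]
print("bolts scene",np.round(sb,1),np.mean(sb,0))
print("tip", proj("top",[[0,0,0]]))
d=np.load("top0.npy");ds=np.load("scene0.npy")
for p in [(173,397),(190,420),(205,370),(140,55)]:
    u,v=T(*p);print(p,atd("top",u,v,d[int(round(v)),int(round(u))]))
for p in [(304,357),(75,50),(85,140),(100,240)]:
    u,v=S(*p);print(p,atd("scene",u,v,ds[int(round(v)),int(round(u))]))
crop("pics/top0.png",(258,178,292,218),15,"pics/t0n.png")
crop("pics/scene0.png",(250,180,292,225),13,"pics/s0n.png")
E
```

```text
boss [ 465.38841425 -173.66527008   95.        ] [ 466.53746967 -173.37490437   95.        ]
nest top [[ 500.4 -127.3   34. ]
 [ 511.2 -210.2   34. ]
 [ 429.1 -220.9   34. ]
 [ 417.7 -138.6   34. ]] [ 464.59308019 -174.25402412   34.        ]
83.56869283990284 -82.58960132079568
82.8356157514916 -172.5118878956741
83.08562470962828 97.8463454978283
83.46984856624032 7.820765925263858
bolts [[ 514.7 -120.7   12. ]
 [ 528.1 -209.3   12. ]
 [ 423.8 -225.8   12. ]
 [ 410.5 -137.2   12. ]] [ 469.25642992 -173.26511746   12.        ]
89.58700785431253 -81.38748090333145
105.55965000554966 -170.99359478045375
89.62245078070825 98.55347844886136
105.46706281919538 8.987521787042875
bolts scene [[ 529.2 -213.    12. ]
 [ 425.4 -229.    12. ]
 [ 411.2 -140.7   12. ]
 [ 515.3 -124.2   12. ]] [ 470.26684015 -176.74612449   12.        ]
tip [[201.84556051 402.2599876 ]]
(173, 397) [ 465.21213637 -173.62219683   96.0030777 ]
(190, 420) [ 455.66424075 -181.07458129   90.79308938]
(205, 370) [ 484.55800721 -190.36844098   55.70606448]
(140, 55) [ 569.19118199 -157.7363693   259.4395719 ]
(304, 357) [ 465.71171364 -171.25771686   97.22874353]
(75, 50) [ 568.93490513 -155.07599689  259.06307328]
(85, 140) [ 561.77083502 -145.07643702  218.87676427]
(100, 240) [ 559.55665778 -147.87047062  158.60197138]
```

View pics/t0n.png

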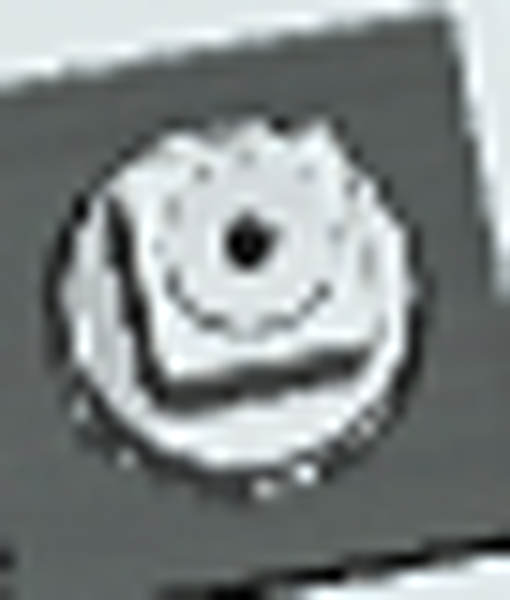

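View pics/s0n.png

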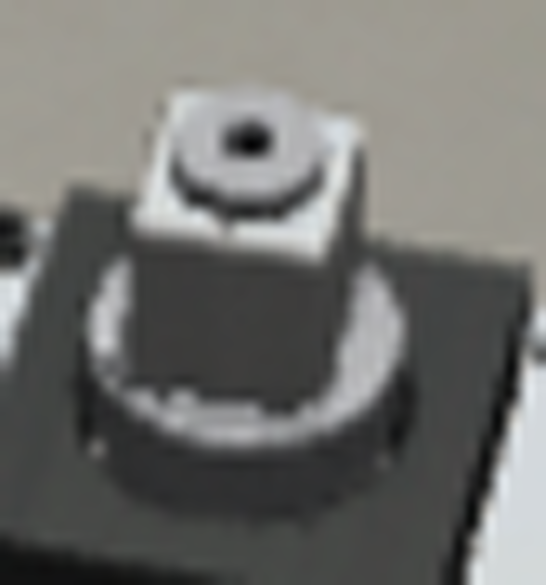

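```bash
python3 - <<'E'
from h import *
def q(n,pts,x0,y0,k):
    P=[atz(n,x0+(x+.5)/k-.5,y0+(y+.5)/k-.5,89) for x,y in pts]
    print(n,np.round(P,1),np.mean(P,0))
    for i in range(4):
        d=P[(i+1)%4]-P[i];print(np.linalg.norm(d),np.degrees(np.arctan2(d[1],d[0]))%90)
q("top",[(112,190),(325,125),(375,345),(160,378)],258,178,15)
q("scene",[(172,92),(362,125),(325,255),(133,222)],250,180,13)
E
```

```text
top [[ 475.4 -153.7   89. ]
 [ 484.6 -185.5   89. ]
 [ 451.4 -192.    89. ]
 [ 447.1 -160.1   89. ]] [ 464.63201642 -172.84483478   89.        ]
33.091112903285364 16.05920231922576
33.776145190281724 10.93648831502884
32.095408692601914 7.645583611353771
28.99350100645298 12.74785535902429
scene [[ 485.4 -185.9   89. ]
 [ 453.4 -190.9   89. ]
 [ 448.  -160.5   89. ]
 [ 479.5 -155.3   89. ]] [ 466.55956515 -173.14974553   89.        ]
32.33827591071163 8.971773741105011
30.88718641406459 10.223797806467104
31.93591078355138 9.421287713726608
31.149030348857874 10.955492126390595
```

```bash
python3 - <<'E'
from h import *
from scipy.spatial.transform import Rotation as Ro
s=readout.state();print(Ro.from_euler('xyz',s['ee_rot'],degrees=True).as_matrix().round(3))
# height map from both depths
for n in ("top","scene"):
    d=np.load(n+"0.npy");c=optics.camera_params(n)
    v,u=np.mgrid[0:384,0:512];pts=np.stack([u,v],-1).reshape(-1,1,2).astype(float)
    x=cv2.undistortPoints(pts,c['mtx'],np.array([c['k1'],0,0,0,0.]))[:,0]
    dd=d.reshape(-1);P=(np.c_[x,np.ones(len(x))]*dd[:,None]-c['t'])@c['R'];P=P[dd>0]
    P=P[(P[:,2]>-20)]
    g=np.full((12,22),-9)
    ix=((P[:,0]-250)//50).astype(int);iy=((600-P[:,1])//50).astype(int)
    for a,b,z in zip(ix,iy,P[:,2]):
        if 0<=a<12 and 0<=b<22: g[a,b]=max(g[a,b],z)
    print(n,"cols y 600..-500, rows x 250..")
    for a in range(11,-1,-1): print(250+50*a,' '.join('%4d'%k for k in g[a]))
E
```

```text
[[-0.     0.245  0.969]
 [-0.002  0.969 -0.245]
 [-1.    -0.002  0.   ]]
top cols y 600..-500, rows x 250..
800   -9   -9   23   25   13   59   61   66   66  103  315  314  105   90   77   36   84   48   51   48   51   49
750   -9   -9   21   25    8   57   60   66   67  102  130  102  191  184   82    5   82   15   49   49   46   47
700   -9   -9    6    6    8   57   60   67   67   54   59  440  450  169   80    5   85   13   48   48   50   50
650   -9   -9    6   21   12   56   63   66   67   53   55   82   88   80    5    7   82   83   83   83   83   83
600   -9   -9   15   21   22   55   62   67   67   54   54   52    5    5    6    5   81   82   83   78  301  303
550   -9   -9   19   22   27   59   63   70   69   90  174  176   75   74  262  262    9    6   18   19  303  303
500   -9   -9    7    6   26   58   60   67   66   69   71  171   79   79  109  212   37    6   19   20  304  300
450   -9   -9    5   45   42   59   61   66   68   22   23   21    5    7   54   99   50    6   25   28  303  259
400   -9   -9    6   36   42   58   59   66   68   22   24   23    7    6   38  
[... 1080 characters left out ...]
7   17  302  302
500   -9   -9   -9   -9   -9   -9   59   66   65   69   70  175   77   75  200  212   35    3   18   17  301  299
450   -9   -9   -9   -9   -9   -9   58   65   66   19   22   21    3    3   54   98   34    3   24   28  301   -9
400   -9   -9   -9   -9   -9   -9   57   65   67   21   22   22    3    3   39   89   36    4   27   28  302  301
350   -9   -9   -9   -9   -9   -9   -9    2    3    3    4    4    2    2    8    3    3    3   23   27   19    2
300   -9   -9   -9   -9   -9   -9   -9   -9   -9   -9   -9   -9   -9   -9   -9   -9   -9   -9   -9   -9   -9   -9
250   -9   -9   -9   -9   -9   -9   -9   -9   -9   -9   -9   -9   -9   -9   -9   -9   -9   -9   -9   -9   -9   -9
```

```bash
python3 - <<'E'
from h import *
for n in ("top","scene"):
    d=np.load(n+"0.npy");c=optics.camera_params(n)
    v,u=np.mgrid[0:384,0:512];pts=np.stack([u,v],-1).reshape(-1,1,2).astype(float)
    x=cv2.undistortPoints(pts,c['mtx'],np.array([c['k1'],0,0,0,0.]))[:,0]
    dd=d.reshape(-1);P=(np.c_[x,np.ones(len(x))]*dd[:,None]-c['t'])@c['R'];P=P[dd>0]
    for z0 in range(150,600,50):
        Q=P[(P[:,2]>z0)&(P[:,2]<z0+50)&(P[:,0]>450)&(P[:,0]<850)&(P[:,1]>-130)&(P[:,1]<250)]
        if len(Q): print(n,z0,len(Q),Q[:,:2].min(0).round(),Q[:,:2].max(0).round())
    # strap points
    Q=P[(P[:,2]>130)&(P[:,0]>530)&(P[:,0]<600)&(P[:,1]>-190)&(P[:,1]<-130)]
    for z0 in range(130,270,20):
        q=Q[(Q[:,2]>z0)&(Q[:,2]<=z0+20)]
        if len(q): print(n,"strap",z0,len(q),q.min(0).round(),q.max(0).round(),q.mean(0).round())
    # strap top face
    q=Q[Q[:,2]>255];print("tip",q.mean(0).round(1),len(q))
E
```

```text
top 150 574 [550. -58.] [835.  68.]
top 200 323 [722. -27.] [836.  66.]
top 250 319 [723. -26.] [833.  63.]
top 300 286 [722. -26.] [824.  65.]
top 350 258 [722. -26.] [745.   5.]
top 400 281 [723. -26.] [744.   5.]
top 450 3 [724. -16.] [724. -10.]
top strap 130 38 [ 554. -170.  130.] [ 565. -146.  149.] [ 556. -158.  140.]
top strap 150 20 [ 555. -169.  151.] [ 566. -146.  168.] [ 558. -154.  158.]
top strap 170 9 [ 557. -171.  172.] [ 567. -146.  189.] [ 562. -150.  180.]
top strap 190 80 [ 546. -170.  190.] [ 569. -146.  210.] [ 555. -158.  203.]
top strap 210 59 [ 548. -170.  210.] [ 569. -145.  229.] [ 558. -159.  217.]
top strap 230 52 [ 560. -169.  230.] [ 570. -145.  250.] [ 563. -157.  240.]
top strap 250 99 [ 561. -168.  251.] [ 577. -145.  262.] [ 569. -157.  258.]
tip [ 569.  -157.1  258.9] 90
scene 150 764 [549. -59.] [836.  68.]
scene 200 580 [723. -22.] [838.  66.]
scene 250 656 [723. -23.] [839.  64.]
scene 300 784 [723. -23.] [835.  66.]
scene 350 860 [723. -23.] [832.  62.]
scene 400 957 [723. -24.] [833.  63.]
scene 450 1041 [707. -25.] [824.  70.]
scene 500 2440 [684. -55.] [806.  72.]
scene 550 185 [750.  35.] [776.  70.]
scene strap 130 68 [ 554. -169.  130.] [ 568. -145.  150.] [ 559. -153.  140.]
scene strap 150 76 [ 556. -169.  150.] [ 570. -145.  170.] [ 561. -153.  160.]
scene strap 170 72 [ 557. -169.  170.] [ 571. -145.  190.] [ 562. -152.  180.]
scene strap 190 132 [ 547. -172.  190.] [ 578. -146.  210.] [ 560. -154.  201.]
scene strap 210 89 [ 550. -168.  210.] [ 572. -144.  229.] [ 563. -153.  219.]
scene strap 230 95 [ 561. -167.  230.] [ 576. -143.  250.] [ 566. -151.  240.]
scene strap 250 82 [ 562. -169.  250.] [ 579. -144.  261.] [ 569. -154.  257.]
tip [ 569.9 -155.7  258.4] 64
```

```bash
R='x'; python3 -m creep '[{"translation":[1.3,-2.92,0],"delta_rot":[0,0,-0.109]},{"translation":[1.3,-2.92,0],"delta_rot":[0,0,-0.109]},{"translation":[1.3,-2.92,0],"delta_rot":[0,0,-0.109]},{"translation":[1.3,-2.92,0],"delta_rot":[0,0,-0.109]},{"translation":[1.3,-2.92,0],"delta_rot":[0,0,-0.109]}]' 1 30
```

```text
time_s: 0.52
ee_pos: [206.2, 409.8, 227.5]
ee_rot: [-60.8, 89.9, -106.5]
force: [0.3, 0.3, 0.1]
gripper_width: 91.3
```

```bash
python3 -m creep '[{"translation":[1.3,-2.92,0],"delta_rot":[0,0,-0.109]},{"translation":[1.3,-2.92,0],"delta_rot":[0,0,-0.109]},{"translation":[1.3,-2.92,0],"delta_rot":[0,0,-0.109]},{"translation":[1.3,-2.92,0],"delta_rot":[0,0,-0.109]},{"translation":[1.3,-2.92,0],"delta_rot":[0,0,-0.109]}]'
```

```text
time_s: 0.93
ee_pos: [271.1, 263.8, 227.7]
ee_rot: [-34.7, 90.0, -111.6]
force: [0.5, -0.0, -0.4]
gripper_width: 91.3
```

```bash
python3 -m creep '[{"translation":[1.3,-2.92,0],"delta_rot":[0,0,-0.109]},{"translation":[1.3,-2.92,0],"delta_rot":[0,0,-0.109]},{"translation":[1.3,-2.92,0],"delta_rot":[0,0,-0.109]},{"translation":[1.3,-2.92,0],"delta_rot":[0,0,-0.109]},{"translation":[1.3,-2.92,0],"delta_rot":[0,0,-0.109]}]'
```

```text
time_s: 1.35
ee_pos: [336.0, 117.9, 227.9]
ee_rot: [33.8, 90.0, -74.4]
force: [-0.1, 0.2, 0.5]
gripper_width: 90.9
```

```bash
python3 -m creep '[{"translation":[1.3,-2.92,0],"delta_rot":[0,0,-0.109]},{"translation":[1.3,-2.92,0],"delta_rot":[0,0,-0.109]},{"translation":[1.3,-2.92,0],"delta_rot":[0,0,-0.109]},{"translation":[1.3,-2.92,0],"delta_rot":[0,0,-0.109]},{"translation":[1.3,-2.92,0],"delta_rot":[0,0,-0.109]}]'
```

```text
time_s: 1.77
ee_pos: [401.1, -28.2, 227.8]
ee_rot: [-62.0, 90.0, 158.6]
force: [0.8, 0.2, 0.7]
gripper_width: 91.3
```

```bash
python3 -m creep '[{"translation":[1.3,-2.92,0],"delta_rot":[0,0,-0.109]},{"translation":[1.3,-2.92,0],"delta_rot":[0,0,-0.109]},{"translation":[1.3,-2.92,0],"delta_rot":[0,0,-0.109]},{"translation":[1.3,-2.92,0],"delta_rot":[0,0,-0.109]}]'
```

```text
time_s: 2.1
ee_pos: [453.1, -144.9, 227.6]
ee_rot: [-43.5, 90.0, 152.1]
force: [1.4, 0.8, -0.1]
gripper_width: 91.4
```

```bash
python3 -m creep '[{"translation":[1.24,-2.86,0],"delta_rot":[0,0,-0.1]},{"translation":[0,0,-2.5],"delta_rot":[0,0,0]},{"translation":[0,0,-2.5],"delta_rot":[0,0,0]},{"translation":[0,0,-2.5],"delta_rot":[0,0,0]}]'; cat >> h.py <<'E'
from scipy.spatial.transform import Rotation as Ro
def st():
    s=readout.state();M=Ro.from_euler('xyz',s['ee_rot'],degrees=True).as_matrix()
    print("t%.2f"%s['time_s'],s['ee_pos'].round(2),"jawyaw %.2f"%np.degrees(np.arctan2(M[1,1],M[0,1])),"xax",M[:,0].round(3),"F",s['force'].round(1),"T",s['torque'].round(3),"q6 %.1f"%s['qpos'][5],"w %.1f"%s['gripper_width'])
E
python3 - <<'E'
from h import *
st();grab("top","t1");grab("scene","s1")
crop("pics/top1.png" if 0 else "pics/t1.png",(200,100,340,230),5,"pics/t1c.png")
crop("pics/s1.png",(180,80,330,250),3.5,"pics/s1c.png")
E
```

```text
time_s: 2.43
ee_pos: [465.4, -172.6, 151.8]
ee_rot: [138.0, 90.0, -31.9]
force: [0.4, 0.8, -0.8]
gripper_width: 91.2
t2.43 [ 465.38 -172.62  151.82] jawyaw -79.89 xax [ 0. -0. -1.] F [ 0.4  0.8 -0.8] T [-0.081  0.193  0.053] q6 58.2 w 91.2
```

View pics/t1c.png

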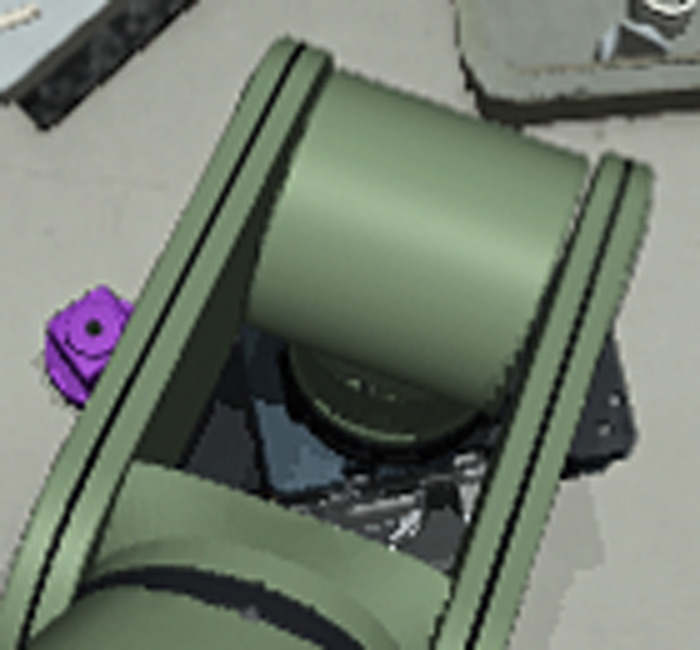

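View pics/s1c.png

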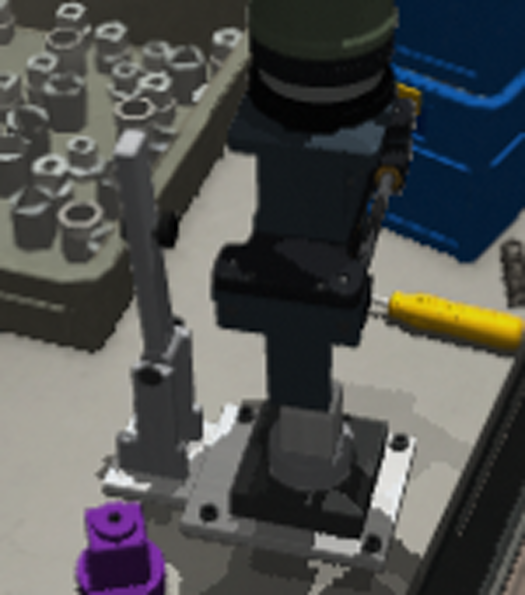

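```bash
python3 -m creep '[{"translation":[0,-0.03,-2.5],"delta_rot":[0,0,0]},{"translation":[0,0,-2.5],"delta_rot":[0,0,0]},{"translation":[0,0,-2],"delta_rot":[0,0,0]},{"translation":[0,0,-1.25],"delta_rot":[0,0,0]},{"translation":[0,0,0],"delta_rot":[0,0,0]}]' - 30; python3 -c "from h import *;st()"
```

```text
time_s: 2.95
ee_pos: [464.4, -171.7, 69.3]
ee_rot: [-30.5, 89.8, 159.7]
force: [-0.4, -0.1, -0.1]
gripper_width: 91.0
t2.95 [ 464.44 -171.69   69.29] jawyaw -79.79 xax [-0.004  0.001 -1.   ] F [-0.4 -0.1 -0.1] T [-0.057  0.182  0.018] q6 58.2 w 91.0
```

```bash
for i in 1 2; do python3 -m creep '[{"translation":[0,0,0],"delta_rot":[0,0,0]},{"translation":[0,0,0],"delta_rot":[0,0,0]},{"translation":[0,0,0],"delta_rot":[0,0,0]},{"translation":[0,0,0],"delta_rot":[0,0,0]},{"translation":[0,0,0],"delta_rot":[0,0,0]}]' -1 30;  python3 -c "from h import *;st()"; done
```

```text
time_s: 3.37
ee_pos: [465.9, -172.4, 71.4]
ee_rot: [145.9, 89.9, -23.9]
force: [0.5, -0.3, 0.3]
gripper_width: 61.0
t3.37 [ 465.92 -172.43   71.38] jawyaw -79.81 xax [ 0.002 -0.001 -1.   ] F [ 0.5 -0.3  0.3] T [-0.048  0.153  0.041] q6 58.2 w 61.0
time_s: 3.78
ee_pos: [465.5, -172.5, 70.6]
ee_rot: [91.8, 90.0, -78.0]
force: [0.4, -0.7, 1.5]
gripper_width: 34.2
t3.78 [ 465.49 -172.47   70.57] jawyaw -79.80 xax [ 0.    -0.001 -1.   ] F [ 0.4 -0.7  1.5] T [-0.298  0.273  0.06 ] q6 58.2 w 34.2
```

```bash
python3 -m creep '[{"translation":[0,0,-0.1],"delta_rot":[0,0,0]},{"translation":[0,0,0],"delta_rot":[0,0,0]},{"translation":[0,0,0],"delta_rot":[0,0,0]}]' - 35;  python3 -c "from h import *;st()"; python3 -m creep '[{"translation":[0,0,-0.1],"delta_rot":[0,0,0]},{"translation":[0,0,0],"delta_rot":[0,0,0]},{"translation":[0,0,0],"delta_rot":[0,0,0]}]';  python3 -c "from h import *;st()"
```

```text
time_s: 4.03
ee_pos: [465.7, -172.8, 70.3]
ee_rot: [107.4, 89.9, -62.4]
force: [-1.4, -1.6, 6.7]
gripper_width: 34.1
t4.03 [ 465.66 -172.79   70.33] jawyaw -79.78 xax [ 0.001 -0.001 -1.   ] F [-1.4 -1.6  6.7] T [-0.49   0.582 -0.018] q6 58.2 w 34.1
time_s: 4.28
ee_pos: [465.9, -172.9, 70.2]
ee_rot: [116.9, 89.9, -52.9]
force: [-3.9, -0.8, 12.9]
gripper_width: 33.9
t4.28 [ 465.87 -172.94   70.18] jawyaw -79.77 xax [ 0.001 -0.002 -1.   ] F [-3.9 -0.8 12.9] T [-0.46   0.919  0.026] q6 58.2 w 33.9
```

```bash
for i in 1 2; do python3 -m creep '[{"translation":[0,0,0],"delta_rot":[0,0,0.035]},{"translation":[0,0,0],"delta_rot":[0,0,0.035]},{"translation":[0,0,0],"delta_rot":[0,0,0.035]}]' |grep -v rot;  python3 -c "from h import *;st()"; done
```

```text
time_s: 4.53
ee_pos: [466.3, -172.8, 70.2]
force: [-2.1, -1.1, 12.2]
gripper_width: 33.9
t4.53 [ 466.3  -172.79   70.23] jawyaw -73.70 xax [ 0.002 -0.001 -1.   ] F [-2.1 -1.1 12.2] T [-0.364  0.7   -0.095] q6 52.1 w 33.9
time_s: 4.78
ee_pos: [466.1, -172.7, 70.2]
force: [-3.1, 0.2, 14.2]
gripper_width: 33.7
t4.78 [ 466.12 -172.72   70.24] jawyaw -67.68 xax [ 0.002 -0.001 -1.   ] F [-3.1  0.2 14.2] T [-0.303  0.841 -0.17 ] q6 46.1 w 33.7
```

```bash
for i in 1 2; do python3 -m creep '[{"translation":[0,0,0],"delta_rot":[0,0,0.035]},{"translation":[0,0,0],"delta_rot":[0,0,0.035]},{"translation":[0,0,0],"delta_rot":[0,0,0.035]}]' >/dev/null;  python3 -c "from h import *;st()"; done
```

```text
t5.03 [ 465.59 -172.63   70.21] jawyaw -61.69 xax [ 0.001 -0.001 -1.   ] F [-3.3 -0.1 14.7] T [-0.459  1.087 -0.269] q6 40.1 w 33.9
t5.28 [ 465.46 -172.72   70.23] jawyaw -55.67 xax [ 0.001 -0.001 -1.   ] F [-2.7 -0.8 14. ] T [-0.461  1.206 -0.26 ] q6 34.1 w 33.6
```

```bash
for i in 1 2; do python3 -m creep '[{"translation":[0,0,0],"delta_rot":[0,0,0.035]},{"translation":[0,0,0],"delta_rot":[0,0,0.035]},{"translation":[0,0,0],"delta_rot":[0,0,0.035]}]' >/dev/null;  python3 -c "from h import *;st()"; done
```

```text
t5.53 [ 465.42 -172.77   70.15] jawyaw -49.65 xax [ 0.    -0.001 -1.   ] F [-3.6 -0.4 12.9] T [-0.588  1.035 -0.232] q6 28.0 w 33.7
t5.78 [ 466.26 -172.9    70.03] jawyaw -43.62 xax [ 0.002 -0.002 -1.   ] F [-1.1 -1.5  9.6] T [-0.487  0.446 -0.128] q6 22.0 w 33.9
```

```bash
for i in 1 2; do python3 -m creep '[{"translation":[0,0,0],"delta_rot":[0,0,0.035]},{"translation":[0,0,0],"delta_rot":[0,0,0]}]' >/dev/null;  python3 -c "from h import *;st()"; done
```

```text
t5.95 [ 466.49 -172.99   69.9 ] jawyaw -41.62 xax [ 0.003 -0.002 -1.   ] F [-1.1 -0.3  9.4] T [-0.411  0.391 -0.033] q6 20.0 w 34.0
t6.12 [ 466.63 -173.06   69.77] jawyaw -39.63 xax [ 0.003 -0.002 -1.   ] F [-0.5 -2.1  8.6] T [-0.407  0.206  0.033] q6 18.0 w 33.5
```

```bash
python3 -m creep '[{"translation":[0,0,-0.1],"delta_rot":[0,0,0]},{"translation":[0,0,0],"delta_rot":[0,0,0]}]' >/dev/null;  python3 -c "from h import *;st()"; python3 -m creep '[{"translation":[0,0,0],"delta_rot":[0,0,0.035]},{"translation":[0,0,0],"delta_rot":[0,0,0]}]' >/dev/null;  python3 -c "from h import *;st()"; 
```

```text
t6.28 [ 466.71 -173.12   69.4 ] jawyaw -39.68 xax [ 0.003 -0.002 -1.   ] F [-0.8 -0.4 13.2] T [-0.364  0.543 -0.045] q6 18.1 w 33.9
t6.45 [ 466.94 -173.32   69.15] jawyaw -37.62 xax [ 0.004 -0.002 -1.   ] F [-1.3 -2.   9.4] T [-0.391  0.195  0.095] q6 16.0 w 33.8
```

```bash
python3 - <<'E'
from h import *
st();grab("scene","s2");grab("top","t2")
crop("pics/s2.png",(215,110,315,245),4.4,"pics/s2c.png")
crop("pics/t2.png",(220,110,330,230),5,"pics/t2c.png")
E
```

```text
t6.45 [ 466.94 -173.32   69.15] jawyaw -37.62 xax [ 0.004 -0.002 -1.   ] F [-1.3 -2.   9.4] T [-0.391  0.195  0.095] q6 16.0 w 33.8
```

View pics/s2c.png

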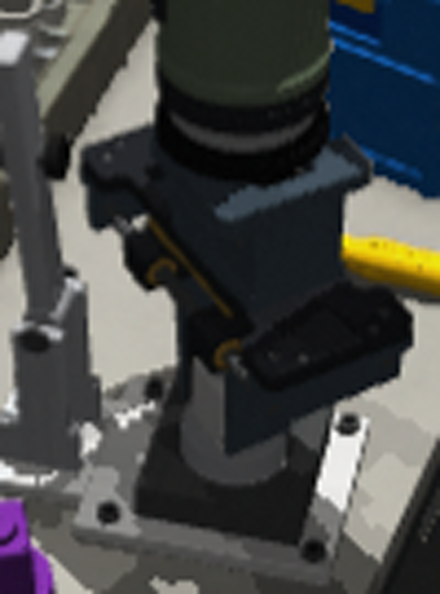

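View pics/t2c.png

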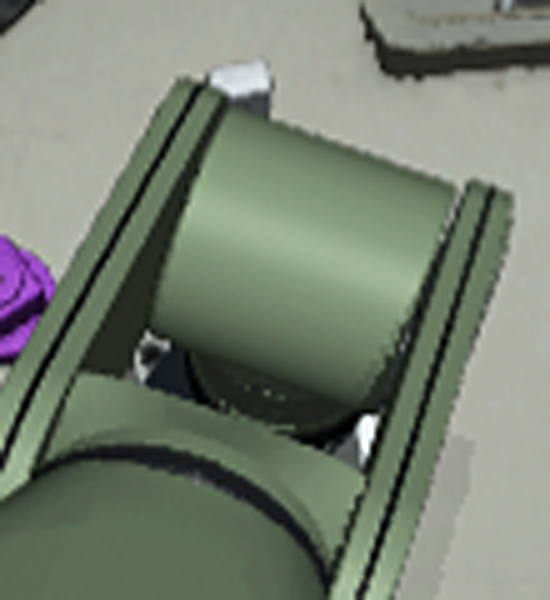

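```bash
python3 -m creep '[{"translation":[0,0,0],"delta_rot":[0,0,0.035]},{"translation":[0,0,0],"delta_rot":[0,0,0]}]' >/dev/null;  python3 -c "from h import *;st()"; python3 -m creep '[{"translation":[0,0,0],"delta_rot":[0,0,0]},{"translation":[0,0,0],"delta_rot":[0,0,0]},{"translation":[0,0,0],"delta_rot":[0,0,0]}]' >/dev/null;  python3 -c "from h import *;st()"; 
```

```text
t6.72 [ 467.2  -173.56   69.02] jawyaw -35.63 xax [ 0.005 -0.003 -1.   ] F [-0.5 -2.8  6.9] T [-0.533  0.09  -0.043] q6 14.0 w 33.7
t6.97 [ 467.21 -173.5    69.03] jawyaw -35.69 xax [ 0.005 -0.003 -1.   ] F [-0.5 -2.9  7.7] T [-0.551  0.024 -0.052] q6 14.1 w 34.0
```

```bash
cat >> h.py <<'E'
def cloud(n,d):
    c=optics.camera_params(n);v,u=np.mgrid[0:384,0:512];pts=np.stack([u,v],-1).reshape(-1,1,2).astype(float)
    x=cv2.undistortPoints(pts,c['mtx'],np.array([c['k1'],0,0,0,0.]))[:,0]
    return (((np.c_[x,np.ones(len(x))]*d.reshape(-1)[:,None])-c['t'])@c['R'])
def flange(P):
    r=np.hypot(P[:,0]-466,P[:,1]+172.5)
    for lo,hi in((44,56),(28,39)):
        m=(r>20)&(r<26 if lo==44 else r<99)&(P[:,2]>lo)&(P[:,2]<hi)&(abs(P[:,0]-465)<40)&(abs(P[:,1]+174)<40)
        if lo==28:m&=r>32
        print(lo,m.sum(),P[m,2].mean().round(2),np.median(P[m,2]).round(2),P[m,2].std().round(2))
E
python3 - <<'E'
from h import *
flange(cloud("scene",np.load("scene0.npy")));flange(cloud("scene",np.load("s1.npy")));flange(cloud("scene",np.load("s2.npy")))
print(readout.state()['qpos'],readout.state()['effort'])
E
```

```text
44 125 49.96 50.54 2.45
28 365 33.96 34.07 1.59
44 128 49.87 50.51 2.41
28 374 34.1 34.24 1.58
44 85 49.5 49.78 2.24
28 334 33.94 34.07 1.61
[-2.16658206e+01  2.07017123e+01  1.12374299e+02 -6.21023192e-02
  4.66267441e+01  1.40711110e+01] [  1.54015224 -33.31067204 -14.33864057   0.60969103   0.28933869
  -0.06382233]
```

```bash
python3 - <<'E'
from h import *
for n,f in(("scene","scene0.npy"),("top","top0.npy")):
    P=cloud(n,np.load(f));a=np.radians(8.3);e=np.array([np.cos(a),np.sin(a)]);f=np.array([-e[1],e[0]])
    X=(P[:,:2]-[465.3,-173.7])@e;Y=(P[:,:2]-[465.3,-173.7])@f
    for y in range(-40,40,8):
        m=(Y>y)&(Y<=y+8)&(X>60)&(X<125)&(P[:,2]>40)&(P[:,2]<300)
        if m.sum()>2: print(n,y,m.sum(),"z",P[m,2].max().round(),"X",X[m].min().round(),"Xmin z>120",X[m&(P[:,2]>115)].min().round() if (m&(P[:,2]>115)).any() else None)
E
```

```text
scene -32 3 z 112.0 X 94.0 Xmin z>120 None
scene -24 38 z 111.0 X 79.0 Xmin z>120 None
scene -16 109 z 260.0 X 81.0 Xmin z>120 85.0
scene -8 112 z 261.0 X 84.0 Xmin z>120 84.0
scene 0 158 z 260.0 X 84.0 Xmin z>120 84.0
scene 8 434 z 260.0 X 81.0 Xmin z>120 84.0
scene 16 278 z 247.0 X 79.0 Xmin z>120 103.0
scene 24 24 z 115.0 X 82.0 Xmin z>120 None
top -24 50 z 114.0 X 78.0 Xmin z>120 None
top -16 72 z 261.0 X 79.0 Xmin z>120 84.0
top -8 132 z 262.0 X 82.0 Xmin z>120 82.0
top 0 127 z 262.0 X 82.0 Xmin z>120 82.0
top 8 142 z 262.0 X 77.0 Xmin z>120 83.0
top 16 67 z 112.0 X 77.0 Xmin z>120 None
top 24 7 z 114.0 X 90.0 Xmin z>120 None
```

```bash
for i in 1 2; do python3 -m creep '[{"translation":[0,0,0],"delta_rot":[0,0,0.035]},{"translation":[0,0,0],"delta_rot":[0,0,0]}]' >/dev/null;  python3 -c "from h import *;st()"; done
```

```text
t7.13 [ 467.27 -173.69   68.88] jawyaw -33.62 xax [ 0.005 -0.003 -1.   ] F [ 0.4 -3.5  5.4] T [-0.671  0.008 -0.083] q6 12.0 w 33.4
t7.30 [ 465.96 -172.94   67.51] jawyaw -31.63 xax [ 0.001 -0.001 -1.   ] F [ 0.7 -2.5 -1.7] T [-0.765 -0.107  0.054] q6 10.0 w 33.8
```

```bash
python3 -m creep '[{"translation":[0,0,-0.1],"delta_rot":[0,0,0.02]},{"translation":[0,0,-0.1],"delta_rot":[0,0,0.015]},{"translation":[0,0,0],"delta_rot":[0,0,0]}]' >/dev/null;  python3 -c "from h import *;st()"; 
```

```text
t7.55 [ 466.04 -172.94   65.88] jawyaw -29.62 xax [ 0.001 -0.001 -1.   ] F [ 0.2 -4.3  4. ] T [-0.983  0.051 -0.051] q6 8.0 w 33.8
```

```bash
python3 -m creep '[{"translation":[0,0,-0.1],"delta_rot":[0,0,0]},{"translation":[0,0,-0.1],"delta_rot":[0,0,0]},{"translation":[0,0,0],"delta_rot":[0,0,0]}]' - 45 >/dev/null;  python3 -c "from h import *;st()"; 
```

```text
t7.80 [ 466.05 -172.92   64.11] jawyaw -29.66 xax [ 0.002 -0.001 -1.   ] F [-0.2 -4.1  4.3] T [-1.038  0.128 -0.014] q6 8.0 w 33.6
```

```bash
for i in 1 2; do python3 -m creep '[{"translation":[0,-0.03,-0.1],"delta_rot":[0,0,0]},{"translation":[0,0,0],"delta_rot":[0,0,0]}]' >/dev/null;  python3 -c "from h import *;st()"; done
```

```text
t7.97 [ 466.05 -172.96   63.15] jawyaw -29.68 xax [ 0.002 -0.001 -1.   ] F [ 0.4 -3.3  6. ] T [-0.809  0.114 -0.015] q6 8.0 w 33.9
t8.13 [ 466.08 -173.02   62.11] jawyaw -29.69 xax [ 0.002 -0.    -1.   ] F [ 0.8 -2.6  4.5] T [-0.589  0.061  0.033] q6 8.0 w 33.7
```

```bash
for i in 1; do python3 -m creep '[{"translation":[0,0,-0.1],"delta_rot":[0,0,0]},{"translation":[0,0,0],"delta_rot":[0,0,0]}]' >/dev/null;  python3 -c "from h import *;st()"; done
```

```text
t8.30 [ 466.08 -172.99   61.65] jawyaw -29.69 xax [ 0.002 -0.001 -1.   ] F [-1.7 -2.6  9.6] T [-0.524  0.396 -0.004] q6 8.0 w 33.9
```

```bash
for i in 1 2; do python3 -m creep '[{"translation":[0,0,-0.1],"delta_rot":[0,0,0]},{"translation":[0,0,0],"delta_rot":[0,0,0]}]' - 55 >/dev/null;  python3 -c "from h import *;st()"; done
```

```text
t8.47 [ 466.11 -172.98   61.6 ] jawyaw -29.69 xax [ 0.002 -0.001 -1.   ] F [-3.  -1.2 18.2] T [-0.458  0.833  0.033] q6 8.0 w 33.5
t8.63 [ 466.16 -172.97   61.53] jawyaw -29.68 xax [ 0.002 -0.001 -1.   ] F [-4.4  0.1 24.3] T [-0.309  1.275 -0.029] q6 8.0 w 34.0
```

```bash
python3 -m creep '[{"translation":[0,0,0.2],"delta_rot":[0,0,0]},{"translation":[0,0,0],"delta_rot":[0,0,0]}]' - 10 >/dev/null;  python3 -c "from h import *;st()"; for i in 1 2; do python3 -m creep '[{"translation":[0,0,0],"delta_rot":[0,0,0]},{"translation":[0,0,0],"delta_rot":[0,0,0]},{"translation":[0,0,0],"delta_rot":[0,0,0]},{"translation":[0,0,0],"delta_rot":[0,0,0]},{"translation":[0,0,0],"delta_rot":[0,0,0]}]' 0.6 >/dev/null;  python3 -c "from h import *;st()"; done
```

```text
t8.80 [ 466.13 -172.86   61.44] jawyaw -29.69 xax [ 0.002 -0.    -1.   ] F [-0.1 -2.5  9.7] T [-0.492  0.231 -0.027] q6 8.0 w 33.8
t9.22 [ 465.   -172.49   59.97] jawyaw -29.68 xax [-0.001  0.001 -1.   ] F [ 0.3 -0.7  0.5] T [-0.1    0.053  0.022] q6 8.0 w 64.2
t9.63 [ 465.43 -172.85   60.47] jawyaw -29.68 xax [ 0. -0. -1.] F [-0.1 -0.2  0.7] T [-0.093  0.093 -0.053] q6 8.0 w 73.3
```

```bash
python3 -m creep '[{"translation":[0,0,1.5],"delta_rot":[0,0,0]},{"translation":[0,0,3],"delta_rot":[0,0,0]},{"translation":[0,0,1],"delta_rot":[0,0,-0.12]},{"translation":[0,0,1],"delta_rot":[0,0,-0.12]},{"translation":[0,0,1],"delta_rot":[0,0,-0.12]}]' ; python3 -m creep '[{"translation":[0,0,3.5],"delta_rot":[0,0,-0.12]},{"translation":[0,0,3.5],"delta_rot":[0,0,-0.12]},{"translation":[0,0,3.5],"delta_rot":[0,0,-0.12]},{"translation":[0,0,3.5],"delta_rot":[0,0,-0.12]},{"translation":[0,0,3],"delta_rot":[0,0,-0.06]}]' -1 20;python3 - <<'E'
from h import *
st();P,d=grab("scene","s3");grab("top","t3")
flange(cloud("scene",d))
crop("pics/s3.png",(215,110,315,245),4.4,"pics/s3c.png")
crop("pics/t3.png",(220,110,330,230),5,"pics/t3c.png")
E
```

```text
time_s: 10.05
ee_pos: [465.5, -172.9, 136.4]
ee_rot: [118.5, 90.0, -22.2]
force: [-0.6, -0.1, -0.3]
gripper_width: 72.8
time_s: 10.47
ee_pos: [465.4, -172.9, 308.1]
ee_rot: [148.1, 89.9, -23.4]
force: [0.8, 0.5, 0.3]
gripper_width: 42.7
t10.47 [ 465.43 -172.87  308.09] jawyaw -81.53 xax [ 0.002 -0.001 -1.   ] F [0.8 0.5 0.3] T [-0.075  0.166 -0.034] q6 59.8 w 42.7
44 31 48.1 45.82 3.8
28 374 33.92 34.09 1.65
```

View pics/s3c.png

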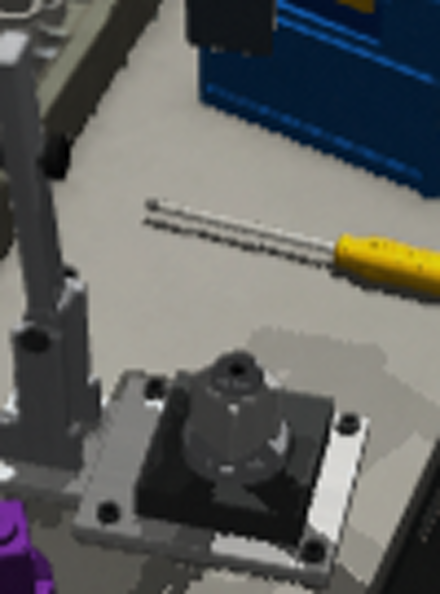

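```bash
python3 - <<'E'
from h import *
P=cloud("scene",np.load("s3.npy"));P0=cloud("scene",np.load("scene0.npy"))
for nm,Q in(("before",P0),("now",P)):
    r=np.hypot(Q[:,0]-465.5,Q[:,1]+173)
    m=(r<11)&(Q[:,2]>78)&(Q[:,2]<105);print(nm,"boss",m.sum(),np.median(Q[m,2]),Q[m].mean(0).round(1))
    m=(r>20)&(r<25)&(Q[:,2]>36)&(Q[:,2]<56);print("flange",m.sum(),np.median(Q[m,2]), np.histogram(Q[m,2],bins=range(36,57,2))[0])
E
```

```text
before boss 70 94.9482128113266 [ 464.8 -171.7   94.2]
flange 114 50.055281065417645 [ 7  4  6  8  5  8 18 40 15  3]
now boss 66 86.6895253955498 [ 464.3 -171.8   86.1]
flange 90 42.590693434640976 [ 3  5 22 31 14  2  1  7  2  3]
```

```bash
python3 -m creep '[{"translation":[2.87,0.41,0],"delta_rot":[0,0,0]},{"translation":[2.87,0.41,0],"delta_rot":[0,0,0]},{"translation":[2.87,0.41,0],"delta_rot":[0,0,0]},{"translation":[2.87,0.41,0],"delta_rot":[0,0,0]},{"translation":[2.87,0.41,0],"delta_rot":[0,0,0]}]';python3 -m creep '[{"translation":[0,0,0],"delta_rot":[0,0,0]},{"translation":[0,0,-1.5],"delta_rot":[0,0,0]},{"translation":[0,0,-1.5],"delta_rot":[0,0,0]},{"translation":[0,0,-1.5],"delta_rot":[0,0,0]},{"translation":[0,0,-1.4],"delta_rot":[0,0,0]}]';  python3 - <<'E'
from h import *
st();P,d=grab("scene","s4")
crop("pics/s4.png",(170,60,320,250),3.1,"pics/s4c.png")
E
```

```text
time_s: 10.98
ee_pos: [609.8, -152.0, 304.3]
ee_rot: [-19.5, 89.9, 169.3]
force: [-0.3, -1.4, 0.2]
gripper_width: 2.0
time_s: 11.4
ee_pos: [608.0, -152.2, 244.6]
ee_rot: [-18.6, 89.9, 170.2]
force: [-0.4, -0.3, -0.2]
gripper_width: 0.6
t11.40 [ 607.96 -152.22  244.62] jawyaw -81.21 xax [-0.002  0.    -1.   ] F [-0.4 -0.3 -0.2] T [-0.086  0.15  -0.029] q6 66.1 w 0.6
```

View pics/s4c.png

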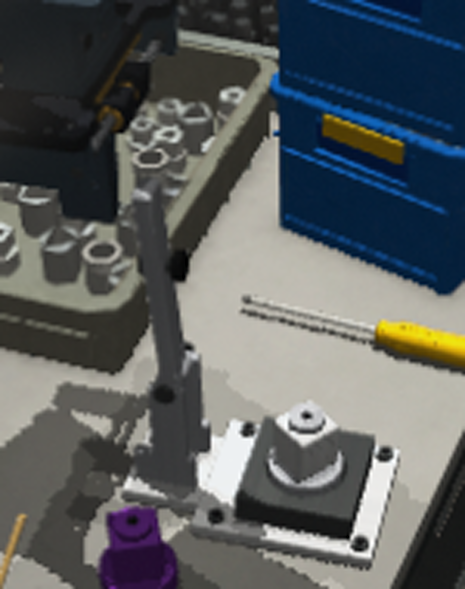

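```bash
python3 -m creep '[{"translation":[-1.63,-0.237,0.05],"delta_rot":[0,0,0]},{"translation":[-1.63,-0.237,0.05],"delta_rot":[0,0,0]},{"translation":[-1.63,-0.237,0.05],"delta_rot":[0,0,0]},{"translation":[-1.65,-0.24,-0.3],"delta_rot":[0,0,0]},{"translation":[-1.65,-0.24,-0.35],"delta_rot":[0,0,0]}]';  python3 - <<'E'
from h import *
st();P,d=grab("scene","s5")
crop("pics/s5.png",(170,60,320,250),3.1,"pics/s5c.png")
E
```

```text
time_s: 11.87
ee_pos: [526.9, -164.3, 241.7]
ee_rot: [168.3, 89.9, -2.9]
force: [2.5, -0.5, -0.8]
gripper_width: 0.7
t11.87 [ 526.93 -164.28  241.67] jawyaw -81.22 xax [ 0.003 -0.    -1.   ] F [ 2.5 -0.5 -0.8] T [-0.052 -0.304 -0.031] q6 62.7 w 0.7
```

View pics/s5c.png

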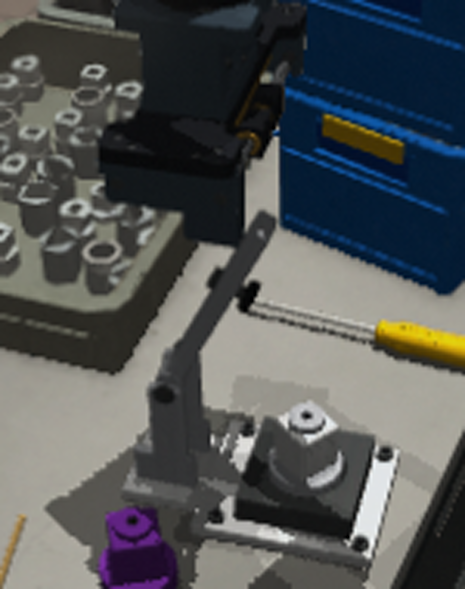

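```bash
python3 -m creep '[{"translation":[-1.53,-0.222,-0.75],"delta_rot":[0,0,0]},{"translation":[-1.53,-0.222,-0.75],"delta_rot":[0,0,0]},{"translation":[-1.3,-0.19,-1.15],"delta_rot":[0,0,0]},{"translation":[-1.3,-0.19,-1.15],"delta_rot":[0,0,0]}]';  python3 -m creep '[{"translation":[-0.97,-0.14,-1.47],"delta_rot":[0,0,0]},{"translation":[-0.97,-0.14,-1.47],"delta_rot":[0,0,0]}]';  python3 - <<'E'
from h import *
st();P,d=grab("scene","s6")
crop("pics/s6.png",(170,60,320,250),3.1,"pics/s6c.png")
E
```

```text
time_s: 12.25
ee_pos: [470.8, -172.7, 203.8]
ee_rot: [158.6, 89.8, -12.7]
force: [2.1, -0.2, 0.7]
gripper_width: 0.8
time_s: 12.42
ee_pos: [451.3, -175.5, 174.3]
ee_rot: [154.4, 89.8, -16.8]
force: [1.6, 1.0, 1.1]
gripper_width: 0.5
t12.42 [ 451.34 -175.53  174.27] jawyaw -81.24 xax [ 0.003 -0.001 -1.   ] F [1.6 1.  1.1] T [-0.104 -0.141  0.047] q6 58.6 w 0.5
```

View pics/s6c.png

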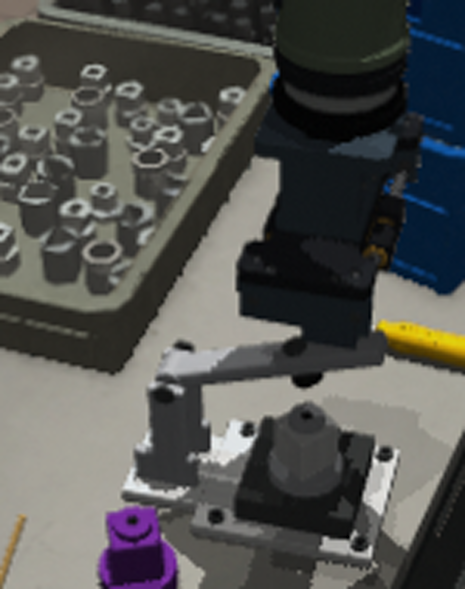

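```bash
python3 -m creep '[{"translation":[-0.41,-0.06,-1.15],"delta_rot":[0,0,0]},{"translation":[-0.41,-0.06,-1.15],"delta_rot":[0,0,0]},{"translation":[-0.2,-0.03,-1.0],"delta_rot":[0,0,0]},{"translation":[-0.1,-0.02,-0.6],"delta_rot":[0,0,0]},{"translation":[0,0,0],"delta_rot":[0,0,0]}]'; python3 -m creep '[{"translation":[0,0,-0.2],"delta_rot":[0,0,0]},{"translation":[0,0,-0.1],"delta_rot":[0,0,0]},{"translation":[0,0,0],"delta_rot":[0,0,0]}]';  python3 -c "from h import *;st()"
```

```text
time_s: 12.88
ee_pos: [439.4, -176.8, 134.4]
ee_rot: [-30.1, 89.9, 158.6]
force: [0.5, -0.1, 0.1]
gripper_width: 0.2
time_s: 13.13
ee_pos: [440.1, -177.0, 132.4]
ee_rot: [125.8, 90.0, -45.4]
force: [0.2, 1.0, 1.3]
gripper_width: 0.4
t13.13 [ 440.11 -177.05  132.37] jawyaw -81.23 xax [ 0. -0. -1.] F [0.2 1.  1.3] T [-0.048  0.156 -0.001] q6 57.9 w 0.4
```

```bash
for i in 1 2 3; do python3 -m creep '[{"translation":[0,0,-0.1],"delta_rot":[0,0,0]},{"translation":[0,0,-0.05],"delta_rot":[0,0,0]},{"translation":[0,0,0],"delta_rot":[0,0,0]}]'>/dev/null;  python3 -c "from h import *;st()";done
```

```text
t13.38 [ 440.   -177.08  130.73] jawyaw -81.24 xax [ 0. -0. -1.] F [-1.1 -1.   0.7] T [-0.113  0.238 -0.014] q6 57.9 w 0.6
t13.63 [ 439.9  -177.08  129.02] jawyaw -81.24 xax [ 0. -0. -1.] F [-0.2 -0.5  1.1] T [-0.16   0.211  0.035] q6 57.9 w 0.4
t13.88 [ 439.83 -177.04  127.45] jawyaw -81.25 xax [ 0. -0. -1.] F [ 0.1  0.1 -0.2] T [-0.109  0.142 -0.039] q6 57.9 w 0.5
```

```bash
for i in 1 2 3; do python3 -m creep '[{"translation":[0,0,-0.1],"delta_rot":[0,0,0]},{"translation":[0,0,0],"delta_rot":[0,0,0]}]'>/dev/null;  python3 -c "from h import *;st()";done
```

```text
t14.05 [ 439.8  -176.99  126.57] jawyaw -81.25 xax [-0. -0. -1.] F [-0.7 -0.5  1.5] T [-0.145  0.329  0.015] q6 57.9 w 0.4
t14.22 [ 439.81 -176.99  126.41] jawyaw -81.25 xax [ 0. -0. -1.] F [-3.   0.9  8.1] T [-0.05   0.641 -0.027] q6 57.9 w 0.4
t14.38 [ 439.83 -176.99  126.3 ] jawyaw -81.25 xax [ 0.001 -0.    -1.   ] F [-3.9  1.5 14. ] T [0.08  0.995 0.009] q6 57.9 w 0.3
```

```bash
python3 -m creep '[{"translation":[0,0,0.2],"delta_rot":[0,0,0]},{"translation":[0,0,1],"delta_rot":[0,0,0]},{"translation":[0,0,3],"delta_rot":[0,0,0]},{"translation":[0,0,3],"delta_rot":[0,0,0]},{"translation":[0,0,3],"delta_rot":[0,0,0]}]';python3 -m creep '[{"translation":[-2,2,3],"delta_rot":[0,0,0]},{"translation":[-2,3,2],"delta_rot":[0,0,0]},{"translation":[-2,3,1],"delta_rot":[0,0,0]},{"translation":[-1,3,0],"delta_rot":[0,0,0]},{"translation":[0,3,0],"delta_rot":[0,0,0]}]';python3 -m creep '[{"translation":[0,3,0],"delta_rot":[0,0,0]},{"translation":[0,3,0],"delta_rot":[0,0,0]},{"translation":[0,3,0],"delta_rot":[0,0,0]},{"translation":[0,3,0],"delta_rot":[0,0,0]},{"translation":[0,3,0],"delta_rot":[0,0,0]}]';  python3 - <<'E'
from h import *
st();P,d=grab("scene","s7");P,dt=grab("top","t7")
crop("pics/s7.png",(170,110,320,250),4,"pics/s7c.png")
crop("pics/t7.png",(130,110,400,250),2.9,"pics/t7c.png")
for n,dd in(("scene",d),("top",dt)):
    P=cloud(n,dd);a=np.radians(8.3);e=np.array([np.cos(a),np.sin(a)]);f=np.array([-e[1],e[0]])
    X=(P[:,:2]-[465.3,-173.2])@e;Y=(P[:,:2]-[465.3,-173.2])@f
    for x in range(-70,110,20):
        m=(abs(Y)<8)&(X>x)&(X<=x+20)&(P[:,2]>80)&(P[:,2]<140)
        if m.sum()>2: print(n,x,m.sum(),"ztop",np.median(P[m,2]).round(1))
E
```

```text
time_s: 14.8
ee_pos: [439.5, -176.7, 227.2]
ee_rot: [-45.7, 89.9, 143.1]
force: [0.6, 0.2, 0.6]
gripper_width: 0.6
time_s: 15.22
ee_pos: [367.8, -35.9, 287.3]
ee_rot: [171.7, 89.9, 0.4]
force: [0.0, 0.1, -0.4]
gripper_width: 0.7
time_s: 15.63
ee_pos: [369.3, 114.6, 286.4]
ee_rot: [-106.6, 90.0, 82.2]
force: [0.5, -0.2, -0.4]
gripper_width: 0.3
t15.63 [369.34 114.61 286.42] jawyaw -81.24 xax [ 0.  0. -1.] F [ 0.5 -0.2 -0.4] T [-0.048  0.137  0.049] q6 96.8 w 0.3
scene -70 26 ztop 111.8
scene -50 20 ztop 112.7
scene -30 6 ztop 112.7
top -70 38 ztop 111.5
top -50 66 ztop 112.6
top -30 70 ztop 111.9
top -10 67 ztop 115.8
top 10 65 ztop 112.5
top 30 66 ztop 112.6
top 50 62 ztop 112.3
top 70 65 ztop 111.8
top 90 48 ztop 112.9
```

View pics/s7c.png

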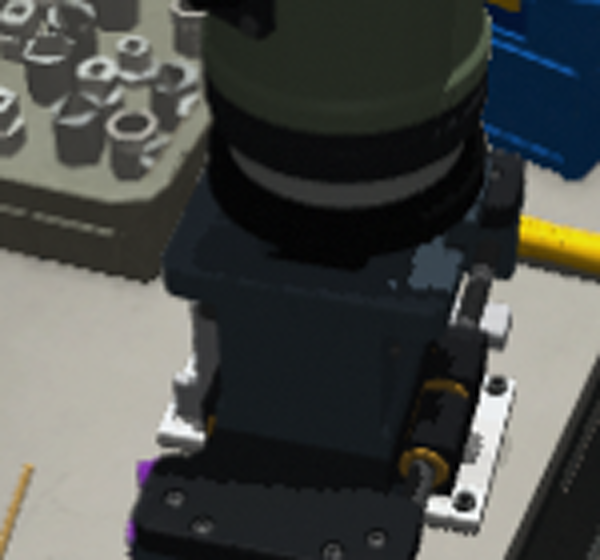

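View pics/t7c.png

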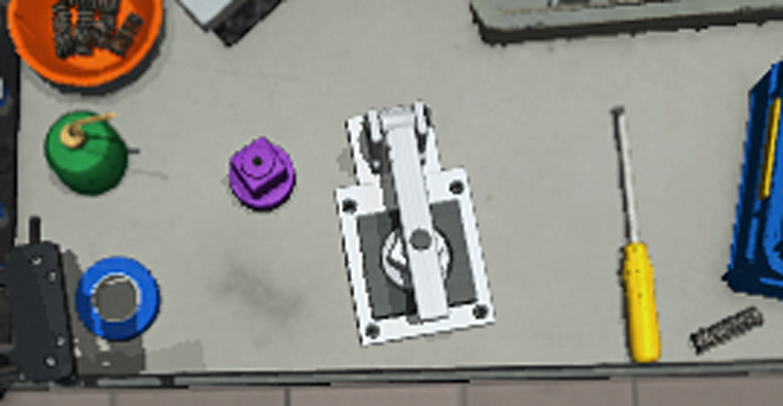

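In the top view the strap is level over the hub, with its upper face at about 112 mm along the whole length. The oil can, tape, screwdriver and purple look-alike are where they started.

```bash
python3 - <<'E'
from h import *
print(env.job_done());st()
E
```

```text
the job is handed in; nothing more can be done
None
the job is handed in; nothing more can be done
```

The hub is fully seated on the nest floor, the strap clamp is closed on it, and I handed the job in at about 15.7 s of the 56 s allowed.

- **Seating:** I gripped the hub by its neck and turned it about +50° with 5 to 15 N of downward pressure until the slots dropped over the pins. I then pressed it past the plunger to solid contact. The peak reading was about 24 N, against the 80 N limit. The tool went down 9.0 mm in total, the full distance expected.
- **Clamp:** After releasing the hub, I pushed the back of the strap down with the closed fingers until the pad met the hub, reading about 14 N, and backed away.

**Last checks:**
- Depth readings put the hub's boss top at 86 to 87 mm before clamping; 86 mm means fully seated.
- The strap's upper face reads about 112 mm along its whole length, so it is level. One stretch near the pad read 116 mm, which looks like the pad's bolt head.
- The oil can, tape roll, screwdriver and purple look-alike appear unmoved in the top view, and the robot is touching nothing.
- The scene camera's last view of the clamp was mostly blocked by the arm, so the final clamp check rests mainly on the top camera.

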